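Rearrange a market seed case by sliding its trays and wedge it for carrying

TASK

Get the seed case ready to be carried: slide its trays, one at a time into the empty bay and without lifting any off the floor of the case, until the red tray lies in the front-left bay and the front-right bay is empty. Then tap the wedge at the front rail into that empty bay, with gentle strokes, until it clamps the red tray tight against the left rail and goes no further, and let go. Do not shift or tip the goods standing around.

Things in the scene. Friction and masses are not known exactly. Their poses are not given: they have to be found in the camera images.
- case: Stand of the blue market seed case, fixed to the table; its sloping floor carries five loose trays in six bays. Origin: on the table under the middle of the floor; x points level from the front (low, robot's side) to the rear, y to the left as the robot sees it. Rails 16 mm wide, 14 to 16 mm high surround the floor.
- deck: Sloping floor of the case, 22 degrees. Origin: centre of its upper face, 118 mm above the table. Axes: x up the slope to the rear, y left, z square off the floor. Inside 195 (x) by 131 mm (y): rows at x = -65 (front), 0, +65 mm (rear), columns at y = +33 (left), -33 mm (right); about 3 mm of play each way. A tray left on the slope stays put.
- tray_red: Tray of red seeds: red flange 64 x 64 x 6 mm, a 50 x 50 mm box on it up to 16 mm, and in its middle an upright brown carved grip, 16 x 16 mm, its top 54 mm above the tray's underside. Moved by the top of the grip it may tip and bind: push low. 0.13 to 0.25 kg. Starts in the front-left or front-right bay. Origin: centre of its underside; axes as the deck's.
- tray_yellow: Tray of yellow seeds: the same tray and grip as the red one, painted yellow. Origin: centre of its underside. It starts in the other front bay.
- tray_green: Tray of green seeds: the same tray and grip as the red one, painted green. Origin: centre of its underside. It starts in the middle row.
- tray_white: Tray of white seeds: the same tray and grip as the red one, painted white. Origin: centre of its underside. It starts in the middle row.
- tray_brown: Tray of brown seeds: the same tray and grip as the red one, painted terracotta brown. Origin: centre of its underside. It starts in the rear-right bay.
- bay_front_left (a point): Middle of the floor of the front-left bay (a red stripe on the side rail marks it); axes of the deck. A tray pushed against the left rail stands about 1 mm further left. The side rails carry a lip that reaches 6 mm inwards, 12 mm above the floor, over the trays' flanges: trays are slid, not lifted.
- bay_front_right (a point): Middle of the floor of the front-right bay, which the wedge enters; axes of the deck.
- bay_rear_left (a point): Middle of the floor of the rear-left bay, empty at the start; axes of the deck.
- wedge (a joint): How far (m) the wooden wedge is driven up the slope (deck +x) through the front rail; 0 to 0.007 at the start, travel ends at 0.066. About 4 N of friction; stays where left. Nose enters the bay at 0.010. Its left side (taper 1 in 6) then meets the flange of a tray in the front-left bay, shifts it to the left rail and jams, resisting more and more, somewhere at 0.042 to 0.064.
- wedge_head (a point): Centre of the flat orange outer end of the wedge, facing the robot; pushed or tapped along deck +x. Axes of the deck. The wedge is 78 mm long, 16 mm thick, 28 mm wide at the head, 15 mm at the nose, and slides in guides. Its centre is about 60 mm above the table; the guides begin 64 mm behind the end face when it is out.
- hanging_rail: Thin steel rail with hanging beads, fixed to the case: a 12 mm bar along deck y, 320 mm long, 282 mm above the table, at deck x = +116, z = +130 mm; posts at y = +160, -160 mm. An upright tool over the rear row hits it; leaning back to the robot by 25 to 45 degrees it passes in front. Origin: on the table under the deck's middle.
- idol_stone: Bystander, stands loose on the table: grey stone idol, 105 mm tall, 52 mm wide, beside the wedge. Origin: centre of its foot.
- idol_clay: Bystander, stands loose on the table: brown clay idol, 135 mm tall, 64 mm wide, left of the case. Origin: centre of its foot.
- burner: Bystander, stands loose on the table: brass incense burner, 104 mm tall, 73 mm wide, right of the case. Origin: centre of its foot.
- clay_cup: Bystander, stands loose on the table: terracotta cup, 62 mm tall, 64 mm wide, right of the wedge. Origin: centre of its foot.
- carton: Bystander, stands loose on the table: yellow and red soap carton, 60 x 90 x 35 mm. Origin: centre of its underside.
- oil_bottle: Bystander, stands loose on the table: amber bottle, 130 mm tall, 44 mm wide. Origin: centre of its foot.
- seed_bowl: Bystander, stands loose on the table: dark wooden bowl, 40 mm tall, 100 mm wide. Origin: centre of its foot.
There are look-alikes about, which are no part of the job. Of the things that look like the tray_white, the largest one is meant.

How it is judged (in metres and radians):
On the way, in this order (a step that is already met when the one before it is completed fails the run):
1. the red tray lies in the front-left bay (within 6 mm) and the front-right bay is empty, the wedge not yet driven in (less than 25 mm from its outermost position) (x of tray_red in the frame of bay_front_left between -0.006 and 0.006 m and y of tray_red in the frame of bay_front_left above -0.006 m and distance between each of tray_red, tray_yellow, tray_green, tray_white, tray_brown and bay_front_right above 0.055 m and value of joint wedge below 0.025 m), for 0.2 s.
2. the wedge has been driven in until it clamps the red tray (value of joint wedge above 0.036 m and contact force between wedge and tray_red above 2 N), for 0.1 s.
At the end, for the whole second after the job is handed in: Red tray in the front-left bay (6 mm along the slope) against the left rail (1.5 mm); wedge at least 36 mm in, clamping it with over 1.5 N; all trays at rest, flat on the case floor (6 mm), none within 55 mm of the front-right bay's middle (y of tray_red in the frame of bay_front_left above -0.0015 m and x of tray_red in the frame of bay_front_left between -0.006 and 0.006 m and distance between each of tray_red, tray_yellow, tray_green, tray_white, tray_brown and bay_front_right above 0.055 m and z of each of tray_red, tray_yellow, tray_green, tray_white, tray_brown in the frame of deck below 0.006 m and value of joint wedge above 0.036 m and contact force between wedge and tray_red above 1.5 N and linear speed of each of tray_red, tray_yellow, tray_green, tray_white, tray_brown below 0.01 m/s); the robot touches nothing.
It fails at once if a tray is lifted more than 10 mm off the floor of the case (z of any of tray_red, tray_yellow, tray_green, tray_white, tray_brown in the frame of deck above 0.01 m).
It fails at once if one of the goods standing around is shifted more than 20 mm or tipped (distance of any of idol_stone, idol_clay, burner, clay_cup, carton, oil_bottle, seed_bowl from where it was at the start of the episode above 0.02 m or angle between any of idol_stone, idol_clay, burner, clay_cup, carton, oil_bottle, seed_bowl's own z axis and vertical above 0.3 rad).
It fails at once if the wedge is struck or pushed with more than 50 N (contact force between wedge and the arm above 50 N or contact force between wedge and the fingers above 50 N).
It also fails if it takes over 54 s, if anything falls off the work surface, if the arm or the gripper's body presses on something with over 40 N, if the wrist force passes 120 N, or if a joint passes its speed limit or range.

ROBOT

A 6-joint arm with a two-finger parallel gripper is mounted at the origin on the work surface. World frame = base frame: x ahead of the robot, y to its left, z up, the work surface at z = 0. Lengths are in mm, angles in rad, forces in N, time in s.
With the tool pointing down it reaches from about 350 to 775 mm from the base axis. Payload 5.5 kg.
Tool frame: the origin (TCP) lies at the very end of the fingers, on their centre line; the grasp point (between the pads) lies 19 mm behind it; y points along the fingers, z is the direction in which the jaws open and shut, and the axes are right-handed (so a half turn about y gives the same grasp; the last joint's range is limited). The gripper opens to 85 mm and grips with 20 to 120 N. Pads are 22 mm wide; open, the fingers measure 114 mm over their backs; the gripper's body (76 mm by 85 mm) begins 54 mm behind the grasp point. The pads swing forward as they close: fully open they stand 13 mm farther back than shut.
Start: joints at [-1.367, 0.313, 0.046, 1.304, 0, 1.431], TCP at [193.811, -541.396, 231.323] pointing down, gripper open.
Joint ranges: [-2.76, 2.76], [-0.86, 1.69], [-1.03, 1.26], [-2.2, 2.34], [-1.47, 1.5], [-3.14, 3.14]. Speed limits (rad/s): [2.57, 2.57, 3.14, 3.14, 3.14, 3.14].

INTERFACE

Orientations are given as a 3x3 rotation matrix whose columns are the frame's x, y, z axes.
In Python, from workcell import arm gives the robot as it stands.
- The arm moves only by the tool arm_command, never from a script. Its argument "steps" is a list that holds one entry, the list of rows, each a list of 7 numbers: the shift along the tool's x, y, z in mm, then the turn, a rotation vector about the tool's x, y, z in rad, then the closure, from -1 (fully open) to 1 (shut). In form: [[[tx, ty, tz, rx, ry, rz, claw], ...]]. A call has 1 to 10 rows; each row is the pose to reach, as a shift and turn from the pose measured when the call began, along the tool's axes at that moment; what a row does not reach only later rows make up. A row lasts 1/8 s, in which the tool goes at most 62.5 mm and 10.7 degrees, less where a joint would pass 70% of its speed; a pose out of reach is approached as far as the arm can. A call with a gripper value outside its range is refused whole. The fingers move at their own pace and stop on an object; "grip_force" is the grip in N (left out, the last holds). Time passes only in rows, so rows that repeat a pose let the fingers close. It gives the time, the measured TCP pose, the force and the opening at its end, in the units of the state.
- arm.get_state(): the state, without advancing time (a new reading comes with each control period).
- arm.capture(name): name is "scene" or "top"; returns a dict with "color" (384x512x3 uint8, red, green, blue), "mtx" (3x3 intrinsics, pixels), "world_from_camera" (4x4, takes a point from camera to world coordinates). Camera axes: x right, y down, z forward; pixel columns grow to the right and rows downward; lengths in mm; the calibration is good to about 2 mm. A picture is of the moment at which its call begins. There is no depth.
- arm.finish_job(): hands the job in, once; it reports no verdict.
Trained networks look in a picture, given as the dict that the camera call returned (one of the last four; its "shot" number tells which), for a name from the list of things; names that differ only in an ending like _2 or _b are one class to them, and where a whole thing is asked for, a point or a joint stands for the part that bears it (a point fixed in the world has none). Each returns a list of dicts, best first, with "confidence" (0 to 1); they miss things now and then, are a little off and sometimes report something else, mostly with a low value. They report only what shows in the picture. A call takes as long as a camera call. They do not tell look-alikes from the thing itself.
- arm.cut_out(picture, label): "mask" (384x512 bool, what is visible of it) and "box" ([left, top, right, bottom] in pixels, round what is visible of it).
- arm.landmark_of(picture, label): "uv" ([column, row] in pixels: a listed point, or the origin of a listed thing).
The state is a dict: "time_s": time; "joint_positions": joint angles; "joint_velocities": joint speeds; "joint_torque": joint torques, N m; "ee_pos": TCP position; "tcp_rot": TCP orientation; "force": force on the tool from outside, world axes, zero at the start; "torque": the same for the moment, N m; "finger_gap": finger opening in mm.
Only numpy, scipy, OpenCV 4.12 (cv2) and the standard library are available. Lean on these libraries where they do the work, as an engineer would, in place of code of your own. Each camera call takes 0.05 s, during which the arm holds its last target. There are 200 camera calls.

## Working session

There is one attempt and no reset: what is moved stays moved. The work goes in short steps, Python scripts to look and compute and a tool call to move; the robot and the scene stay as the last step left them, time stands still between calls to the robot, and variables do not carry over. Pictures are saved under pics/ and viewed, about 8 in all and at most 12, crops included, and the job is handed in when it is done.

Besides the shell and the picture viewer there is one more tool, called after "Emit:" in YAML: its name, and indented under it one key for each argument. arm_command: Moves the arm, as the interface text tells. Its arguments: {"type":"object","properties":{"steps":{"type":"array","items":{"type":"array","items":{"type":"array","items":{"type":"number"}}}},"grip_force":{"type":"number"}},"required":["steps"]}

```bash
ls; mkdir -p pics
python3 - <<'E'
from workcell import arm
import cv2,numpy as np
s=arm.get_state(); print(s)
for n in("scene","top"):
    p=arm.capture(n); cv2.imwrite(f"pics/{n}0.png",cv2.resize(p["color"][:,:,::-1],(800,600),interpolation=cv2.INTER_CUBIC))
    print(n,p["mtx"].round(1).tolist(),p["world_from_camera"].round(3).tolist())
    for l in "deck tray_red tray_yellow tray_green tray_white tray_brown wedge_head bay_front_left bay_front_right bay_rear_left idol_stone clay_cup idol_clay burner carton oil_bottle seed_bowl".split():
        print(l,[(np.round(d["uv"]).tolist(),round(d["confidence"],2)) for d in arm.landmark_of(p,l)][:3])
E
```

```text
pics
{'time_s': 0.0, 'joint_positions': array([-1.36661643e+00,  3.13991072e-01,  4.49559156e-02,  1.30361941e+00,
       -6.00435781e-06,  1.43115499e+00]), 'joint_velocities': array([-0.00035286, -0.00033415,  0.00053411, -0.00137228,  0.0010772 ,
        0.0005539 ]), 'joint_torque': array([-8.32121132e-04, -4.80628717e+01,  2.98530489e+01,  1.91867998e-02,
       -2.34776508e-04, -1.45406950e-06]), 'ee_pos': array([ 193.68320821, -540.83398091,  230.4047686 ]), 'tcp_rot': array([[-9.41473502e-01, -3.82663302e-04,  3.37086781e-01],
       [-3.37086904e-01,  1.81841858e-03, -9.41471780e-01],
       [-2.52698166e-04, -9.99998273e-01, -1.84098369e-03]]), 'force': array([-0.17821893, -0.33006142,  0.13369372]), 'torque': array([-0.00128033,  0.0160585 , -0.02484312]), 'finger_gap': 85.56447497189718}
scene [[383.6, 0.0, 254.9], [0.0, 383.6, 188.9], [0.0, 0.0, 1.0]] [[-0.637, 0.602, -0.481, 1140.501], [0.771, 0.493, -0.404, 513.509], [-0.006, -0.628, -0.778, 1047.68], [0.0, 0.0, 0.0, 1.0]]
deck [([249.0, 209.0], 0.87)]
tray_red [([273.0, 215.0], 0.55)]
tray_yellow [([257.0, 201.0], 0.6
[... 835 characters left out ...]
ow [([242.0, 172.0], 0.91), ([222.0, 143.0], 0.73)]
tray_green [([222.0, 142.0], 0.73)]
tray_white [([246.0, 145.0], 0.85), ([333.0, 147.0], 0.7), ([213.0, 247.0], 0.69)]
tray_brown [([245.0, 151.0], 0.54)]
wedge_head [([232.0, 208.0], 0.67), ([228.0, 121.0], 0.23), ([236.0, 144.0], 0.19)]
bay_front_left [([221.0, 169.0], 0.87)]
bay_front_right [([245.0, 173.0], 0.96)]
bay_rear_left [([226.0, 122.0], 0.81)]
idol_stone [([186.0, 200.0], 0.66)]
clay_cup [([286.0, 217.0], 0.69)]
idol_clay [([169.0, 159.0], 0.78), ([242.0, 175.0], 0.43)]
burner []
carton [([414.0, 217.0], 0.84)]
oil_bottle [([122.0, 190.0], 0.63), ([186.0, 201.0], 0.58)]
seed_bowl [([137.0, 227.0], 0.68), ([254.0, 124.0], 0.21)]
```

View pics/top0.png

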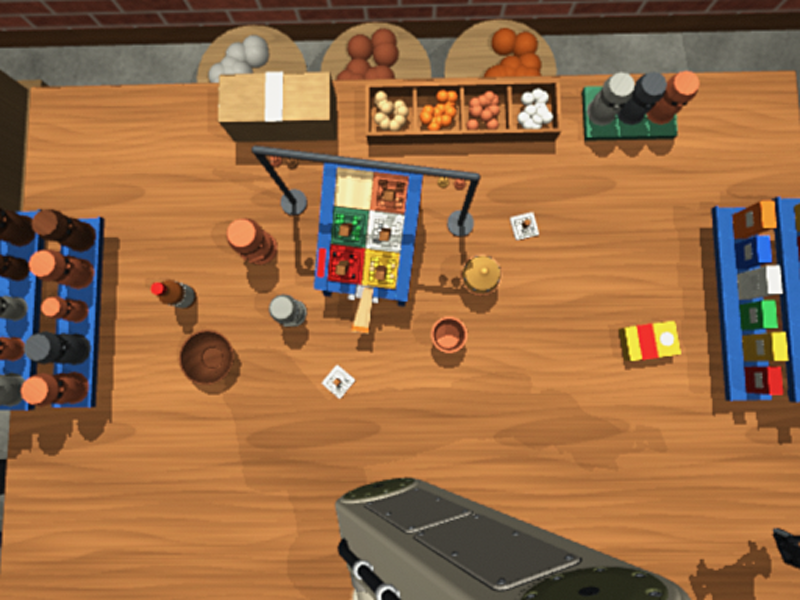

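View pics/scene0.png

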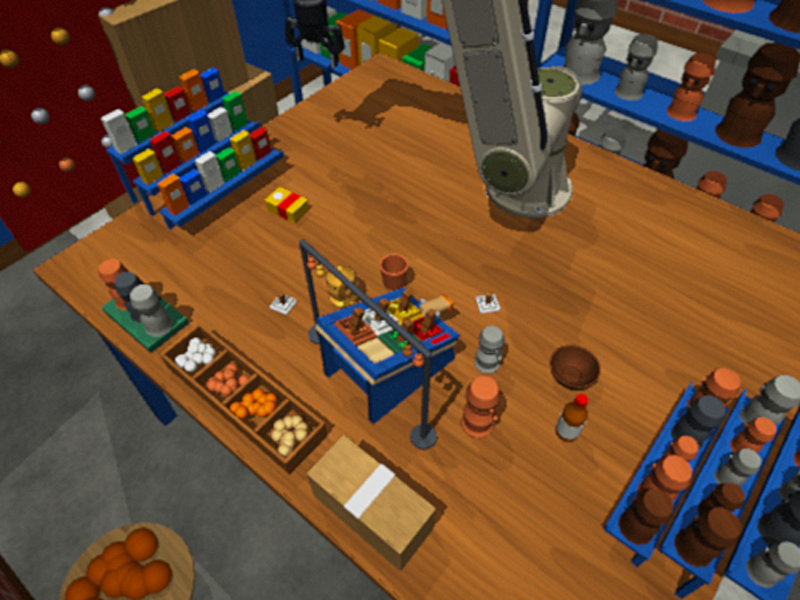

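Top picture: in the case, red lies front-left at (345,265), yellow front-right (381,268), green mid-left (349,228), white mid-right (385,232) and brown rear-right (391,193). Rear-left (354,188) is empty and the wedge is at (362,310). For the white tray there are three candidates: the one in the case at (385,232), and small look-alikes at (525,226) and (338,381). The one in the case is the largest.

Plan: green→rear-left, white→mid-left, yellow→mid-right, then the wedge. Next I fit the case pose.

```bash
cat > h.py <<'E'
import numpy as np,cv2
from scipy.optimize import least_squares
from scipy.spatial.transform import Rotation as R
S=np.deg2rad(22)
def project(p,X):
    w=np.linalg.inv(p["world_from_camera"]); X=np.atleast_2d(X)
    c=X@w[:3,:3].T+w[:3,3]; q=c@p["mtx"].T; return q[:,:2]/q[:,2:]
def deckpose(q):  # q=x,y,yaw -> R (cols deck axes in world), origin
    Rz=R.from_euler('z',q[2]).as_matrix()
    A=Rz@np.array([[np.cos(S),0,-np.sin(S)],[0,1,0],[np.sin(S),0,np.cos(S)]])
    return A,np.array([q[0],q[1],118.])
def d2w(q,P): A,o=deckpose(q); return np.atleast_2d(P)@A.T+o
def w2d(q,P): A,o=deckpose(q); return (np.atleast_2d(P)-o)@A
E
cat > fit.py <<'E'
from h import *
from workcell import arm
import json
L={"deck":(0,0),"bay_front_left":(-65,33),"bay_front_right":(-65,-33),"bay_rear_left":(65,33),
"tray_red":(-65,33),"tray_yellow":(-65,-33),"tray_green":(0,33),"tray_white":(0,-33),"tray_brown":(65,-33)}
obs=[]
for n in ("top","scene","top","scene"):
    p=arm.capture(n)
    for l,xy in L.items():
        d=arm.landmark_of(p,l)
        if l=="tray_white": d=[e for e in d if (abs(e["uv"][0]-245)<12)]
        if d: obs.append((p,l,(*xy,0),d[0]["uv"],1 if "tray" not in l else .5))
    last=p if n=="top" else None
    if n=="top":pt=p
    else:ps=p
f=lambda q:np.concatenate([w*(project(p,d2w(q,P))[0]-uv) for p,l,P,uv,w in obs])
r=least_squares(f,[500,30,0],x_scale=[1,1,.01],loss="soft_l1",f_scale=2)
print(r.x,r.cost)
for p,l,P,uv,w in obs: print(p["shot"],l,(np.array(uv)-project(p,d2w(r.x,P))[0]).round(1))
json.dump(list(r.x),open("q.json","w"))
def ov(p,name,u0,v0,k=8,W=100,H=75):
    im=cv2.resize(p["color"][v0:v0+H,u0:u0+W,::-1],(W*k,H*k),interpolation=cv2.INTER_CUBIC)
    def poly(P,c):
        u=(project(p,d2w(r.x,P))-[u0,v0]+.5)*k; cv2.polylines(im,[np.int32(u.round())],True,c,1)
    for h,z in((0,0),(16,15)):
        a,b=97.5+h,65.5+h; poly([(a,b,z),(a,-b,z),(-a,-b,z),(-a,b,z)],(255,255,0))
    for l,(x,y) in L.items():
        if "tray" in l: poly([(x+s*8,y+t*8,54) for s,t in((1,1),(1,-1),(-1,-1),(-1,1))],(255,0,255)); poly([(x+s*25,y+t*25,16) for s,t in((1,1),(1,-1),(-1,-1),(-1,1))],(0,255,0))
    poly([(-161.5,s*14,z) for s,z in((1,0),(1,16),(-1,16),(-1,0))],(0,0,0))
    cv2.imwrite(name,im)
ov(pt,"pics/ov_top.png",195,95,6,95,100); ov(ps,"pics/ov_scene.png",195,170)
E
python3 fit.py
```

```text
[ 6.46251641e+02  7.31672427e+01 -1.26587587e-01] 518.9280742080247
3 deck [-1.3 -2.1]
3 bay_front_left [193.6  46.9]
3 bay_front_right [0.6 0.4]
3 tray_red [-2.1  0.7]
3 tray_yellow [0.1 1.4]
3 tray_green [ 1.2 -3.5]
3 tray_white [0.5 2. ]
3 tray_brown [ 4.2 -1.9]
4 deck [-0.3 -0.8]
4 bay_front_left [-2.4 -1. ]
4 bay_front_right [-1.2  2.5]
4 bay_rear_left [ 2.3 -2.2]
4 tray_red [3.9 1.3]
4 tray_yellow [1.5 3.8]
4 tray_green [ 1.7 -1.5]
4 tray_white [1.7 0.5]
4 tray_brown [0.2 2.1]
5 deck [-0.4 -0.2]
5 bay_front_left [-2.1 -1.3]
5 bay_front_right [-1.1  0.9]
5 bay_rear_left [-0.1 -1.7]
5 tray_red [-1.1  0.6]
5 tray_yellow [-0.2  2.2]
5 tray_green [ 1.1 -0.6]
5 tray_white [-4.8 -1.9]
5 tray_brown [ 3.8 -0.1]
6 deck [ 0.6 -3.4]
6 bay_front_left [-2.2  2. ]
6 bay_front_right [-0.8 -1.8]
6 tray_red [4.  2.7]
6 tray_yellow [-1.1  0.5]
6 tray_green [ 1.5 -0.1]
6 tray_white [ 0.7 -1.5]
6 tray_brown [-0.3  1.8]
```

View pics/ov_top.png

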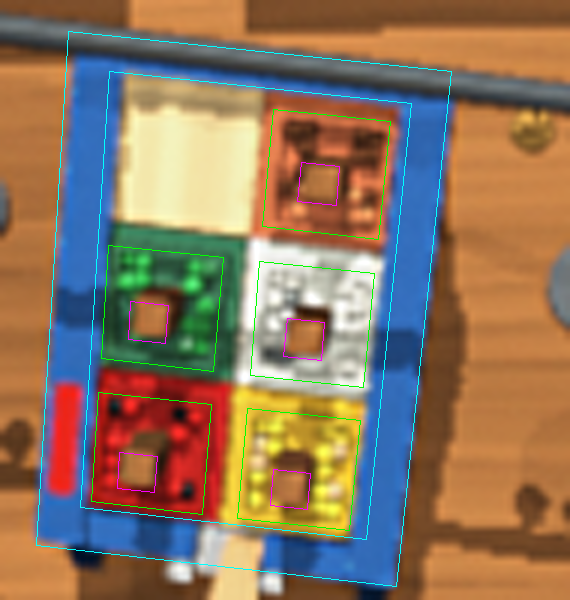

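View pics/ov_scene.png

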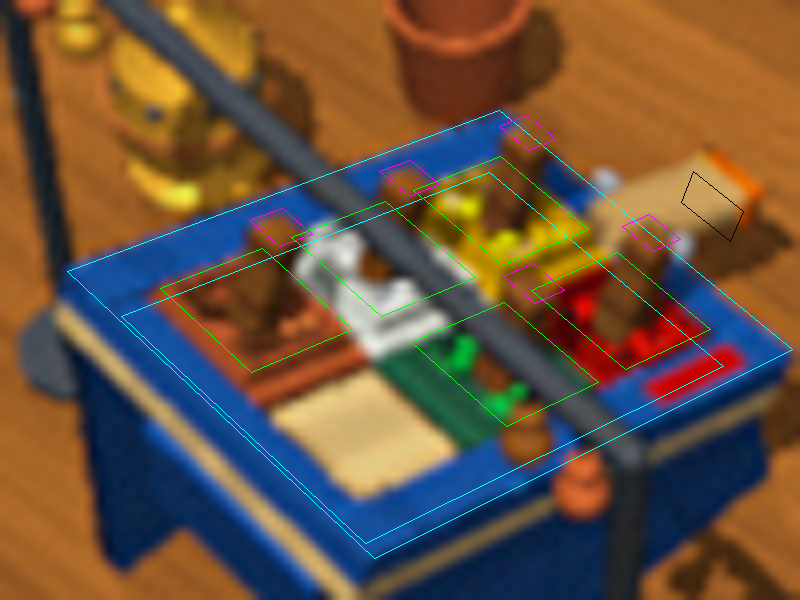

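Grip tops match the model within about 1 px in both views: top crop red (137,470), yellow (290,488), green (150,321), white (305,338) and brown (320,183). The white tray in the case is confirmed as the full-size one. Next I need a helper that turns deck targets into tool moves.

```bash
cat > go.py <<'E'
import sys,json
from h import *
from workcell import arm
q=json.load(open("q.json"))
s=arm.get_state(); T=s["tcp_rot"]; p=s["ee_pos"]
Rz=R.from_euler('z',q[2]).as_matrix()
A,o=deckpose(q)
print("t",round(s["time_s"],2),"deck tcp",w2d(q,p)[0].round(1),"F deck",(A.T@s["force"]).round(1),"world",p.round(0),"gap",s["finger_gap"].round(0),"j",s["joint_positions"].round(2))
for a in sys.argv[1:]:   # x,y,z,lean
    x,y,z,l=map(float,a.split(",")); t=np.deg2rad(l)
    G=Rz@np.array([[np.cos(t),np.sin(t),0],[0,0,1],[np.sin(t),-np.cos(t),0]])
    rv=R.from_matrix(T.T@G).as_rotvec(); d=T.T@(d2w(q,(x,y,z))[0]-p)
    print(a,d.round(1).tolist(),rv.round(3).tolist(),"rows",round(max(np.linalg.norm(d)/62.5,np.linalg.norm(rv)/.1867),1),"world",d2w(q,(x,y,z))[0].round(0))
E
python3 go.py=1 2>/dev/null; python3 go.py " -100,20,230,30" " -32,33,120,30" " -32,33,21,30"
```

```text
Traceback (most recent call last):
  File "go.py", line 8, in <module>
    print("t",round(s["time_s"],2),"deck tcp",w2d(q,p)[0].round(1),"F deck",(A.T@s["force"]).round(1),"world",p.round(0),"gap",s["finger_gap"].round(0),"j",s["joint_positions"].round(2))
                                                                                                                               ^^^^^^^^^^^^^^^^^^^^^
AttributeError: 'float' object has no attribute 'round'
```

```bash
sed -i 's/s\["finger_gap"\].round(0)/round(float(s["finger_gap"]))/' go.py; python3 go.py " -100,20,230,30" " -32,33,120,30" " -32,33,21,30"
```

```text
t 3.8 deck tcp [-301.8 -666.8  244.2] F deck [ 0.3 -1.  -0.2] world [ 194. -541.  231.] gap 86 j [-1.37  0.31  0.05  1.3  -0.    1.43]
 -100,20,230,30 [-482.7, -62.5, -525.0] [0.694, -2.591, -0.166] rows 14.4 world [471. 116. 294.]
 -32,33,120,30 [-581.5, 14.0, -489.4] [0.694, -2.591, -0.166] rows 14.4 world [576. 115. 217.]
 -32,33,21,30 [-614.6, 105.8, -472.6] [0.694, -2.591, -0.166] rows 14.4 world [613. 111. 125.]
```

Emit:
arm_command:
  steps:
    - [[-250,-70,-260,0.35,-1.3,-0.08,1],[-480,-62,-525,0.694,-2.591,-0.166,1],[-480,-62,-525,0.694,-2.591,-0.166,1],[-480,-62,-525,0.694,-2.591,-0.166,1],[-480,-62,-525,0.694,-2.591,-0.166,1],[-480,-62,-525,0.694,-2.591,-0.166,1],[-480,-62,-525,0.694,-2.591,-0.166,1],[-480,-62,-525,0.694,-2.591,-0.166,1],[-480,-62,-525,0.694,-2.591,-0.166,1],[-480,-62,-525,0.694,-2.591,-0.166,1]]

```text
time_s: 5.05
ee_pos: [434.8, 34.7, 287.3]
tcp_rot: [[0.508, 0.362, 0.782], [-0.771, -0.215, 0.6], [0.385, -0.907, 0.17]]
force: [1.9, -0.5, 1.1]
finger_gap: 0.0
```

```bash
python3 go.py " -32,33,80,30" " -32,33,21,30"
```

```text
t 5.05 deck tcp [-126.6  -64.9  233.7] F deck [ 2.2 -0.2  0.3] world [435.  35. 287.] gap 0 j [ 0.06 -0.25 -0.5   0.96 -0.24  0.97]
 -32,33,80,30 [-22.5, 136.9, 151.4] [0.207, -0.777, -0.048] rows 4.3 world [591. 113. 180.]
 -32,33,21,30 [-30.3, 195.0, 157.6] [0.207, -0.777, -0.048] rows 4.3 world [613. 111. 125.]
```

Emit:
arm_command:
  steps:
    - [[-11,70,75,0.1,-0.39,-0.024,1],[-22,137,151,0.207,-0.777,-0.048,1],[-22,137,151,0.207,-0.777,-0.048,1],[-22,137,151,0.207,-0.777,-0.048,1],[-22,137,151,0.207,-0.777,-0.048,1],[-22,137,151,0.207,-0.777,-0.048,1]]

```text
time_s: 5.8
ee_pos: [590.9, 112.5, 179.7]
tcp_rot: [[0.86, 0.495, 0.127], [-0.111, -0.063, 0.992], [0.499, -0.867, 0.0]]
force: [-0.9, -0.4, 0.8]
finger_gap: -0.2
```

```bash
python3 go.py " -32,33,40,30" " -32,33,22,30" " 46,33,22,32"
python3 - <<'E'
from h import *
from workcell import arm
a=[]
for n,u,v in (("scene",205,160),("top",190,95)):
    p=arm.capture(n); a.append(cv2.resize(p["color"][v:v+100,u:u+80,::-1],(400,500),interpolation=cv2.INTER_CUBIC))
cv2.imwrite("pics/a1.png",np.hstack(a))
E
```

```text
t 5.8 deck tcp [-32.4  32.1  79.6] F deck [-0.4 -0.5  1.1] world [591. 113. 180.] gap 0 j [ 0.11  0.04 -0.57  0.45 -0.12  0.21]
 -32,33,40,30 [-5.1, 39.3, 0.9] [0.0, -0.001, -0.001] rows 0.6 world [606. 112. 143.]
 -32,33,22,30 [-7.5, 57.1, 0.9] [0.0, -0.001, -0.001] rows 0.9 world [613. 111. 126.]
 46,33,22,32 [69.7, 67.9, 1.0] [0.0, -0.001, -0.036] rows 1.6 world [685. 102. 156.]
```

View pics/a1.png

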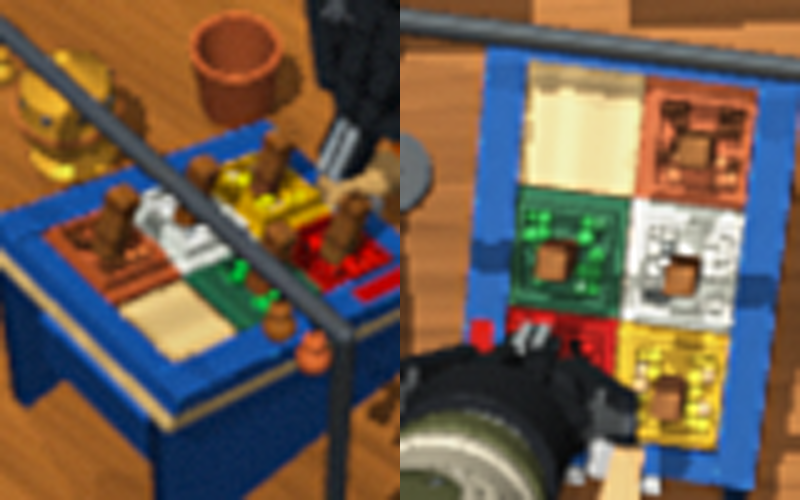

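The picture shows the fingers shut above the red/green border, with the tip at about (535,330) in the right crop and green's grip ahead at (555,258). I'll go down and push green up the slope.

Emit:
arm_command:
  steps:
    - [[-5,39,1,0,0,0,1],[-7.5,57,1,0,0,0,1],[-7.5,57,1,0,0,0,1],[2,58,1,0,0,-0.01,1],[12,60,1,0,0,-0.02,1]]

```text
time_s: 6.52
ee_pos: [632.1, 108.8, 136.1]
tcp_rot: [[0.848, 0.515, 0.127], [-0.11, -0.065, 0.992], [0.519, -0.855, 0.001]]
force: [-4.6, 0.5, 1.6]
finger_gap: -0.1
```

```bash
python3 go.py " 20,33,22,32" " 42,33,22,32"  " 48,33,22,32"
```

```text
t 6.53 deck tcp [-10.4  33.6  23.7] F deck [-3.7 -0.1  3.2] world [632. 109. 136.] gap 0 j [ 0.1   0.14 -0.59  0.3  -0.12  0.2 ]
 20,33,22,32 [29.8, 6.6, -0.5] [-0.001, -0.002, -0.013] rows 0.5 world [661. 105. 146.]
 42,33,22,32 [51.5, 10.1, -0.5] [-0.001, -0.002, -0.013] rows 0.8 world [681. 102. 154.]
 48,33,22,32 [57.4, 11.1, -0.5] [-0.001, -0.002, -0.013] rows 0.9 world [686. 101. 156.]
```

Contact at 3.7 N: green is being pushed. I'll continue smoothly.

Emit:
arm_command:
  steps:
    - [[10,3,-0.5,0,0,0,1],[20,5,-0.5,0,0,-0.01,1],[30,6.6,-0.5,0,0,-0.013,1],[40,8.5,-0.5,0,0,-0.013,1],[48,9.5,-0.5,0,0,-0.013,1],[52,10,-0.5,0,0,-0.013,1]]

```text
time_s: 7.28
ee_pos: [682.1, 101.8, 154.8]
tcp_rot: [[0.841, 0.526, 0.128], [-0.109, -0.066, 0.992], [0.53, -0.848, 0.001]]
force: [-2.0, 0.5, -0.4]
finger_gap: -0.1
```

```bash
python3 go.py " 46,33,22,32"
python3 - <<'E'
from h import *
from workcell import arm
a=[]
for n,u,v in (("scene",205,160),("top",190,95)):
    p=arm.capture(n); a.append(cv2.resize(p["color"][v:v+100,u:u+80,::-1],(400,500),interpolation=cv2.INTER_CUBIC))
cv2.imwrite("pics/a2.png",np.hstack(a))
E
```

```text
t 7.28 deck tcp [43.4 32.9 22.2] F deck [-2.   0.2  0.3] world [682. 102. 155.] gap 0 j [ 0.08  0.2  -0.47  0.35 -0.11  0.18]
 46,33,22,32 [2.5, 0.6, 0.1] [-0.001, -0.002, 0.001] rows 0.0 world [685. 102. 156.]
```

View pics/a2.png

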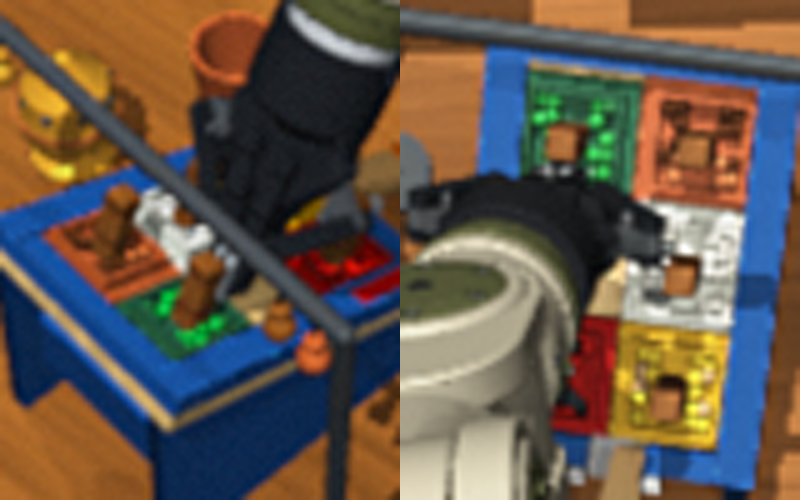

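Green sits in the rear-left bay, grip at (567,142) in the right crop, with a thin strip of floor behind it. I'll press on until the rear rail answers, then back off.

Emit:
arm_command:
  steps:
    - [[1.5,0.3,0,0,0,0,1],[3,0.5,0,0,0,0,1],[4,0.7,0,0,0,0,1]]

```text
time_s: 7.75
ee_pos: [685.7, 101.4, 156.4]
tcp_rot: [[0.841, 0.526, 0.128], [-0.109, -0.066, 0.992], [0.531, -0.848, 0.001]]
force: [-3.5, -0.1, -0.5]
finger_gap: 0.2
```

```bash
python3 go.py " 28,25,24,32" " 15,20,85,30" " 0,-60,85,30" " 0,-60,22,30"
```

```text
t 7.75 deck tcp [47.3 32.9 22.3] F deck [-3.4 -0.5  0.8] world [686. 101. 156.] gap 0 j [ 0.08  0.21 -0.46  0.35 -0.11  0.18]
 28,25,24,32 [-18.7, -5.1, -8.0] [-0.001, -0.002, 0.001] rows 0.3 world [666.  96. 151.]
 15,20,85,30 [-20.9, -67.4, -13.0] [-0.001, -0.002, 0.036] rows 1.1 world [631.  95. 202.]
 0,-60,85,30 [-35.5, -70.1, -93.0] [-0.001, -0.002, 0.036] rows 1.9 world [607.  18. 197.]
 0,-60,22,30 [-46.5, -8.0, -93.0] [-0.001, -0.002, 0.036] rows 1.7 world [631.  15. 138.]
```

Emit:
arm_command:
  steps:
    - [[1.5,0.3,0,0,0,0,1],[2.5,0.5,0,0,0,0,1]]

```text
time_s: 8.0
ee_pos: [687.2, 101.3, 156.8]
tcp_rot: [[0.842, 0.525, 0.127], [-0.109, -0.066, 0.992], [0.529, -0.848, 0.001]]
force: [-8.1, 1.5, 1.8]
finger_gap: 0.1
```

```bash
python3 go.py " 28,25,24,32" " 15,20,85,30" " 0,-60,85,30" " 0,-60,22,30"
```

```text
t 8.0 deck tcp [48.9 33.  22.1] F deck [-7.   0.5  4.7] world [687. 101. 157.] gap 0 j [ 0.08  0.21 -0.46  0.36 -0.11  0.17]
 28,25,24,32 [-20.3, -5.5, -8.1] [-0.001, -0.001, -0.001] rows 0.4 world [666.  96. 151.]
 15,20,85,30 [-22.5, -67.9, -13.0] [-0.001, -0.001, 0.034] rows 1.2 world [631.  95. 202.]
 0,-60,85,30 [-37.2, -70.5, -93.0] [-0.001, -0.001, 0.034] rows 2.0 world [607.  18. 197.]
 0,-60,22,30 [-48.1, -8.5, -93.1] [-0.001, -0.001, 0.034] rows 1.7 world [631.  15. 138.]
```

The rear rail answers at 7 N, so green is home. Next is white: lift off, come down on its right side and push left.

Emit:
arm_command:
  steps:
    - [[-16,-4,-3,0,0,0,1],[-22,-40,-13,0,0,0.034,1],[-23,-68,-13,0,0,0.034,1],[-37,-72,-60,0,0,0.034,1],[-37,-72,-96,0,0,0.034,1],[-37,-72,-96,0,0,0.034,1]]

```text
time_s: 8.75
ee_pos: [607.0, 12.5, 199.6]
tcp_rot: [[0.857, 0.499, 0.131], [-0.114, -0.065, 0.991], [0.503, -0.864, 0.001]]
force: [0.3, -0.6, 0.2]
finger_gap: 0.0
```

```bash
python3 go.py " 0,-63,40,26" " 0,-63,23,26" " 0,-50,23,26" " 0,16,23,26"
```

```text
t 8.75 deck tcp [  1.5 -65.2  87.3] F deck [ 0.4 -0.6  0. ] world [607.  12. 200.] gap 0 j [-0.11  0.01 -0.55  0.48 -0.01  0.02]
 0,-63,40,26 [-8.3, 46.6, 2.2] [0.001, -0.005, 0.073] rows 0.8 world [623.  13. 155.]
 0,-63,23,26 [-10.7, 63.5, 2.2] [0.001, -0.005, 0.073] rows 1.0 world [630.  12. 139.]
 0,-50,23,26 [-10.7, 63.5, 15.2] [0.001, -0.005, 0.073] rows 1.1 world [631.  25. 139.]
 0,16,23,26 [-11.0, 63.4, 81.2] [0.001, -0.005, 0.073] rows 1.7 world [640.  90. 139.]
```

Emit:
arm_command:
  steps:
    - [[-8,46,2,0,0,0.073,1],[-10.7,63.5,2,0,0,0.073,1],[-10.7,63.5,2,0,0,0.073,1],[-10.7,63.5,10,0,0,0.073,1],[-10.7,63.5,18,0,0,0.073,1],[-10.7,63.5,26,0,0,0.073,1]]

```text
time_s: 9.5
ee_pos: [633.5, 35.8, 140.8]
tcp_rot: [[0.89, 0.437, 0.131], [-0.118, -0.057, 0.991], [0.441, -0.898, 0.001]]
force: [-1.4, -1.7, 1.8]
finger_gap: -0.0
```

```bash
python3 go.py " 0,-10,23,26" " 0,16,23,26"
```

```text
t 9.5 deck tcp [  1.1 -38.7  24.1] F deck [-0.4 -1.9  2.1] world [633.  36. 141.] gap 0 j [-0.05  0.16 -0.51  0.45 -0.03  0.07]
 0,-10,23,26 [-1.3, 1.0, 28.7] [0.001, -0.004, 0.002] rows 0.5 world [636.  64. 139.]
 0,16,23,26 [-1.5, 0.9, 54.7] [0.001, -0.004, 0.002] rows 0.9 world [640.  90. 139.]
```

Emit:
arm_command:
  steps:
    - [[-0.7,1,9,0,-0.004,0,1],[-1,1,18,0,-0.004,0,1],[-1.3,1,27,0,-0.004,0,1],[-1.3,1,36,0,-0.004,0,1],[-1.5,1,44,0,-0.004,0,1]]

```text
time_s: 10.12
ee_pos: [638.5, 80.1, 139.3]
tcp_rot: [[0.89, 0.437, 0.127], [-0.114, -0.057, 0.992], [0.441, -0.898, -0.001]]
force: [0.9, -3.0, 1.5]
finger_gap: -0.0
```

```bash
python3 go.py " 0,16,23,26"
python3 - <<'E'
from h import *
from workcell import arm
a=[]
for n,u,v in (("scene",205,160),("top",190,95)):
    p=arm.capture(n); a.append(cv2.resize(p["color"][v:v+100,u:u+80,::-1],(400,500),interpolation=cv2.INTER_CUBIC))
cv2.imwrite("pics/a3.png",np.hstack(a))
E
```

```text
t 10.12 deck tcp [ 0.1  5.9 23. ] F deck [ 1.8 -2.9  0.9] world [639.  80. 139.] gap 0 j [ 0.03  0.18 -0.48  0.46 -0.07  0.14]
 0,16,23,26 [-0.1, -0.1, 10.1] [0.002, -0.0, 0.003] rows 0.2 world [640.  90. 139.]
```

View pics/a3.png

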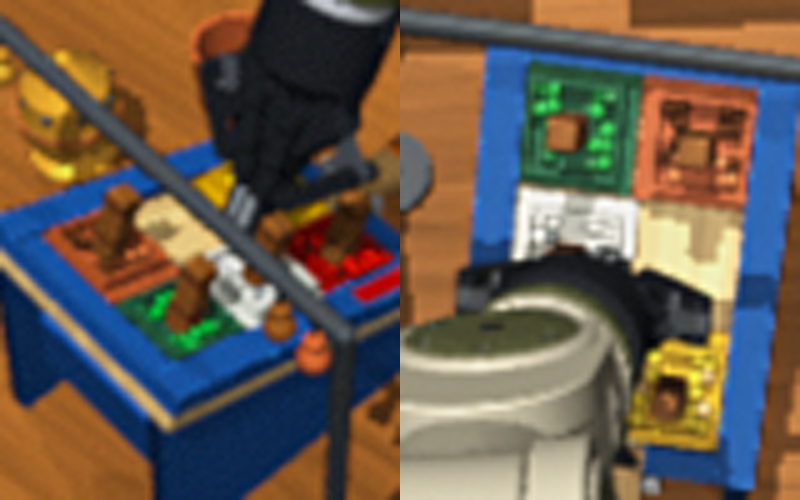

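White is in the mid-left bay and mid-right is empty. The last few millimetres go to the left rail.

Emit:
arm_command:
  steps:
    - [[0,0,3,0,0,0,1],[0,0,6,0,0,0,1],[0,0,8,0,0,0,1]]

```text
time_s: 10.6
ee_pos: [638.5, 86.8, 139.0]
tcp_rot: [[0.891, 0.435, 0.129], [-0.114, -0.061, 0.992], [0.439, -0.898, -0.004]]
force: [-6.9, -11.1, 8.3]
finger_gap: 0.2
```

```bash
python3 go.py " 0,6,23,26" " 0,0,90,26" " -94,-33,90,26" " -94,-33,22,26"
```

```text
t 10.6 deck tcp [-0.9 12.5 23. ] F deck [ -2.  -11.9   9.7] world [638.  87. 139.] gap 0 j [ 0.05  0.18 -0.48  0.46 -0.08  0.16]
 0,6,23,26 [0.9, 0.1, -6.5] [0.005, -0.0, 0.001] rows 0.1 world [638.  80. 139.]
 0,0,90,26 [5.6, -66.7, -12.8] [0.005, -0.0, 0.001] rows 1.1 world [613.  77. 201.]
 -94,-33,90,26 [-88.1, -73.2, -45.9] [0.005, -0.0, 0.001] rows 2.0 world [522.  56. 166.]
 -94,-33,22,26 [-93.0, -5.4, -45.6] [0.005, -0.0, 0.001] rows 1.7 world [547.  52. 103.]
```

Emit:
arm_command:
  steps:
    - [[1,0,-8,0,0,0,1],[6,-40,-12,0,0,0,1],[0,-70,-20,0,0,0,1],[-50,-76,-46,0,0,0,1],[-90,-74,-46,0,0,0,1],[-90,-74,-46,0,0,0,1],[-91,-40,-46,0,0,0,1],[-91,-20,-46,0,0,0,1],[-91,-20,-46,0,0,0,1]]

```text
time_s: 11.72
ee_pos: [543.2, 52.8, 116.1]
tcp_rot: [[0.892, 0.434, 0.129], [-0.114, -0.06, 0.992], [0.438, -0.899, -0.004]]
force: [-0.6, -0.2, 0.2]
finger_gap: -0.1
```

```bash
python3 go.py " -92,-33,23,26" " -74,-33,23,26" " -25,-33,23,26"
python3 - <<'E'
from h import *
from workcell import arm
a=[]
for n,u,v in (("scene",205,160),("top",190,115)):
    p=arm.capture(n); a.append(cv2.resize(p["color"][v:v+100,u:u+80,::-1],(400,500),interpolation=cv2.INTER_CUBIC))
cv2.imwrite("pics/a4.png",np.hstack(a))
E
```

```text
t 11.72 deck tcp [-93.1 -33.2  35.6] F deck [-0.5 -0.3  0.4] world [543.  53. 116.] gap 0 j [-0.02  0.03 -0.73  0.37 -0.05  0.09]
 -92,-33,23,26 [0.3, 12.6, 0.3] [0.005, -0.0, -0.001] rows 0.2 world [549.  52. 105.]
 -74,-33,23,26 [18.2, 13.9, 0.3] [0.005, -0.0, -0.001] rows 0.4 world [565.  50. 112.]
 -25,-33,23,26 [67.1, 17.3, 0.4] [0.005, -0.0, -0.001] rows 1.1 world [611.  44. 130.]
```

View pics/a4.png

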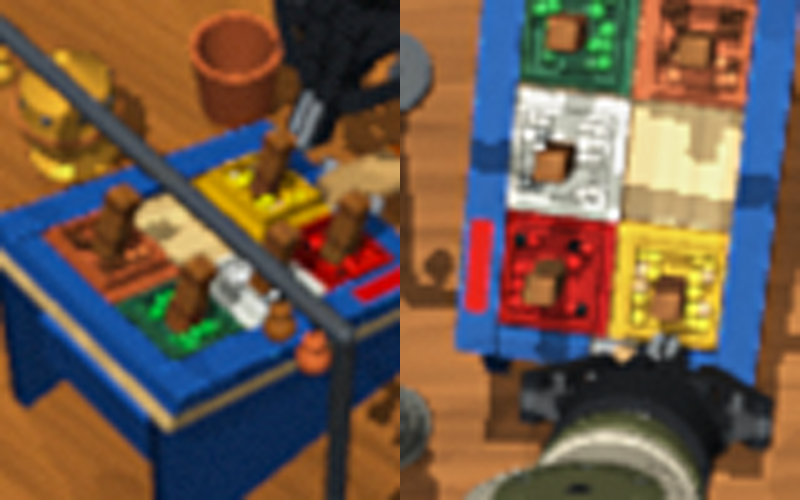

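The fingers stand in front of yellow's grip: tip at (662,345), grip at (670,297) in the right crop. White and green are seated.

Emit:
arm_command:
  steps:
    - [[0,12,0,0,0,0,1],[0.3,12.6,0,0,0,0,1],[10,13.2,0,0,0,0,1],[20,14,0,0,0,0,1],[30,14.7,0,0,0,0,1],[40,15.4,0,0,0,0,1],[50,16.1,0,0,0,0,1],[60,16.8,0,0,0,0,1],[66,17.3,0,0,0,0,1]]

```text
time_s: 12.95
ee_pos: [610.8, 44.2, 131.6]
tcp_rot: [[0.891, 0.436, 0.129], [-0.114, -0.06, 0.992], [0.44, -0.898, -0.004]]
force: [-0.5, 0.5, -1.2]
finger_gap: 0.1
```

```bash
python3 go.py " -19,-33,23,26"
```

```text
t 12.95 deck tcp [-24.1 -33.3  24.5] F deck [-1.   0.4 -0.9] world [611.  44. 132.] gap 0 j [-0.04  0.13 -0.57  0.42 -0.04  0.08]
 -19,-33,23,26 [5.0, 1.8, 0.3] [0.005, -0.0, 0.002] rows 0.1 world [616.  44. 132.]
```

Emit:
arm_command:
  steps:
    - [[3,1,0,0,0,0,1],[5,1.5,0,0,0,0,1],[7,1.7,0,0,0,0,1],[8,1.8,0,0,0,0,1]]

```text
time_s: 13.45
ee_pos: [617.7, 43.3, 133.0]
tcp_rot: [[0.891, 0.435, 0.128], [-0.114, -0.06, 0.992], [0.439, -0.899, -0.004]]
force: [-6.6, 0.7, 1.7]
finger_gap: -0.3
```

```bash
python3 go.py " -30,-33,23,26"  " -75,-33,90,26"
```

```text
t 13.45 deck tcp [-17.1 -33.2  23.1] F deck [-5.5 -0.2  4.1] world [618.  43. 133.] gap 0 j [-0.04  0.14 -0.55  0.43 -0.04  0.08]
 -30,-33,23,26 [-12.8, -0.8, 0.2] [0.005, -0.0, 0.0] rows 0.2 world [606.  45. 128.]
 -75,-33,90,26 [-53.0, -70.8, -0.1] [0.005, -0.0, 0.0] rows 1.4 world [540.  53. 173.]
```

Yellow is seated against brown. I'll retreat above the front and locate the wedge head.

Emit:
arm_command:
  steps:
    - [[-13,-0.8,0,0,0,0,1],[-20,-30,0,0,0,0,1],[-50,-70,0,0,0,0,1],[-110,-90,0,0,0,0,1],[-170,-100,0,0,0,0,1],[-210,-110,0,0,0,0,1],[-210,-110,0,0,0,0,1]]

```text
time_s: 14.32
ee_pos: [379.2, 74.1, 138.0]
tcp_rot: [[0.892, 0.433, 0.127], [-0.112, -0.059, 0.992], [0.437, -0.899, -0.004]]
force: [0.6, 0.6, 1.4]
finger_gap: -0.0
```

```bash
cat > look.py <<'E'
import json,sys
from h import *
from workcell import arm
q=json.load(open("q.json")); obs=[]; P={}
for n in ("scene","top"):
    p=P[n]=arm.capture(n)
    for l in ("wedge_head","bay_front_right","bay_front_left","tray_red","tray_yellow"):
        d=arm.landmark_of(p,l)
        for e in d[:2]:
            f=lambda v:project(p,d2w(q,(v[0],v[1],8 if "wedge" in l else 0)))[0]-e["uv"]
            print(n,l,np.round(e["uv"],1),"deck",least_squares(f,[-100,0]).x.round(1),round(e["confidence"],2))
a=[]
for n,u,v in (("scene",220,150),("top",190,125)):
    a.append(cv2.resize(P[n]["color"][v:v+100,u:u+80,::-1],(400,500),interpolation=cv2.INTER_CUBIC))
cv2.imwrite(sys.argv[1],np.hstack(a))
E
python3 look.py pics/a5.png; python3 go.py
```

```text
scene wedge_head [287.1 194.1] deck [-178.8    1.5] 0.63
scene bay_front_right [256.7 199.6] deck [-68.2 -31.6] 0.94
scene bay_front_left [267.2 214.5] deck [-46.7  35.6] 0.9
scene bay_front_left [223.6 215.2] deck [ 78.3 -25.5] 0.26
scene tray_red [273.5 215.4] deck [-62.2  48.2] 0.6
scene tray_yellow [244.8 206.7] deck [ -7.4 -24.1] 0.62
top wedge_head [232.  209.3] deck [-173.4   -8.5] 0.61
top bay_front_right [243.8 169.8] deck [-60.8 -30.2] 0.67
top bay_front_left [221.  167.6] deck [-61.7  31.7] 0.84
top tray_red [219.8 172.9] deck [-76.7  33.9] 0.91
top tray_red [122.5 189.9] deck [-156.  302.] 0.67
top tray_yellow [245.2 149.2] deck [ -4.8 -28.8] 0.67
t 14.93 deck tcp [-234.2  -32.7  117.9] F deck [0.6 0.  0.8] world [383.  74. 140.] gap 0 j [ 0.05 -0.34 -0.94  0.52 -0.08  0.16]
```

View pics/a5.png

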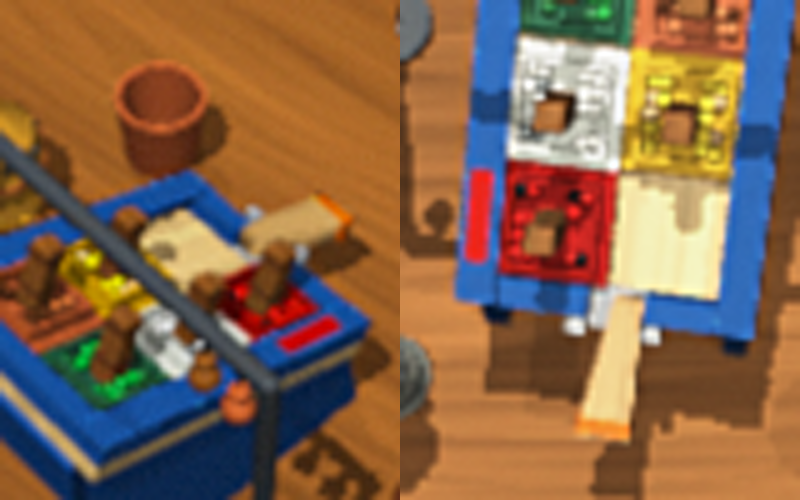

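The trays are in order: red front-left (545,235), front-right bay empty (670,240), wedge head at (603,437) in the right crop, about deck (-178,-5). I'll come down in front of the wedge head.

```bash
python3 go.py " -208,-5,70,22" " -208,-5,-2,22"; python3 go.py " -208,-5,-2,12"|tail -1
```

```text
t 14.93 deck tcp [-234.2  -32.7  117.9] F deck [0.6 0.  0.8] world [383.  74. 140.] gap 0 j [ 0.05 -0.34 -0.94  0.52 -0.08  0.16]
 -208,-5,70,22 [22.8, 49.5, 28.0] [0.005, -0.001, 0.07] rows 1.0 world [428.  96. 105.]
 -208,-5,-2,22 [17.8, 121.3, 28.3] [0.005, -0.001, 0.07] rows 2.0 world [455.  92.  38.]
 -208,-5,-2,12 [17.8, 121.3, 28.3] [0.005, -0.001, 0.244] rows 2.0 world [455.  92.  38.]
```

Emit:
arm_command:
  steps:
    - [[23,50,28,0,0,0.07,1],[23,50,28,0,0,0.07,1],[20,90,28,0,0,0.07,1],[18,121,28,0,0,0.07,1],[18,121,28,0,0,0.07,1],[18,121,28,0,0,0.07,1]]

```text
time_s: 15.68
ee_pos: [455.0, 92.2, 39.7]
tcp_rot: [[0.919, 0.372, 0.129], [-0.118, -0.052, 0.992], [0.375, -0.927, -0.004]]
force: [-0.0, 0.5, 0.8]
finger_gap: 0.2
```

```bash
python3 go.py " -188,-5,-2,22" " -150,-5,-2,22" " -140,-5,-2,22"
```

```text
t 15.68 deck tcp [-207.4   -5.3   -0.6] F deck [0.2 0.5 0.8] world [455.  92.  40.] gap 0 j [ 0.08  0.03 -0.92  0.24 -0.08  0.19]
 -188,-5,-2,22 [19.4, 1.4, 0.3] [0.004, -0.001, 0.001] rows 0.3 world [473.  90.  46.]
 -150,-5,-2,22 [57.4, 1.4, 0.4] [0.004, -0.001, 0.001] rows 0.9 world [508.  86.  60.]
 -140,-5,-2,22 [67.4, 1.4, 0.4] [0.004, -0.001, 0.001] rows 1.1 world [518.  85.  64.]
```

Emit:
arm_command:
  steps:
    - [[8,1,0,0,0,0,1],[12,1,0,0,0,0,1],[15,1,0,0,0,0,1],[18,1,0,0,0,0,1],[21,1,0,0,0,0,1],[24,1,0,0,0,0,1],[27,1,0,0,0,0,1],[30,1,0,0,0,0,1]]

```text
time_s: 16.68
ee_pos: [480.6, 88.6, 48.6]
tcp_rot: [[0.921, 0.367, 0.128], [-0.117, -0.052, 0.992], [0.371, -0.929, -0.005]]
force: [-5.6, -0.4, 1.7]
finger_gap: 0.2
```

```bash
python3 go.py
```

```text
t 16.68 deck tcp [-180.1   -5.6   -2.1] F deck [-4.5 -1.1  3.7] world [481.  89.  49.] gap 0 j [ 0.06  0.06 -0.86  0.28 -0.08  0.18]
```

Emit:
arm_command:
  steps:
    - [[3,0,0,0,0,0,1],[6,0,0,0,0,0,1],[9,0,0,0,0,0,1],[12,0,0,0,0,0,1],[15,0,0,0,0,0,1]]

```text
time_s: 17.3
ee_pos: [492.1, 86.7, 52.7]
tcp_rot: [[0.923, 0.363, 0.128], [-0.117, -0.052, 0.992], [0.367, -0.93, -0.006]]
force: [-5.8, -0.7, 0.9]
finger_gap: -0.1
```

Emit:
arm_command:
  steps:
    - [[4,0,0,0,0,0,1],[6,0,0,0,0,0,1]]

```text
time_s: 17.55
ee_pos: [495.4, 86.1, 53.5]
tcp_rot: [[0.925, 0.359, 0.128], [-0.117, -0.052, 0.992], [0.362, -0.932, -0.006]]
force: [-6.0, 0.2, 1.6]
finger_gap: -0.0
```

```bash
python3 go.py
```

```text
t 17.55 deck tcp [-164.5   -6.3   -3.2] F deck [-4.9 -0.6  3.7] world [495.  86.  53.] gap 0 j [ 0.06  0.08 -0.81  0.31 -0.07  0.17]
```

Emit:
arm_command:
  steps:
    - [[3,-1,0,0,0,-0.01,1],[5,-1,0.5,0,0,-0.01,1],[7,-1,0.5,0,0,-0.01,1],[9,-1,0.5,0,0,-0.01,1]]

```text
time_s: 18.05
ee_pos: [502.9, 85.2, 57.2]
tcp_rot: [[0.921, 0.367, 0.128], [-0.117, -0.054, 0.992], [0.37, -0.929, -0.007]]
force: [-2.5, -1.9, -3.8]
finger_gap: 0.3
```

Emit:
arm_command:
  steps:
    - [[3,0,0,0,0,0,1],[5,0,0,0,0,0,1],[7,0,0,0,0,0,1]]

```text
time_s: 18.42
ee_pos: [509.4, 84.3, 59.8]
tcp_rot: [[0.922, 0.366, 0.128], [-0.117, -0.054, 0.992], [0.37, -0.929, -0.007]]
force: [-3.8, -2.5, -2.5]
finger_gap: 0.5
```

```bash
python3 go.py
```

```text
t 18.43 deck tcp [-148.9   -6.3   -2.6] F deck [-4.2 -2.9 -1. ] world [509.  84.  60.] gap 1 j [ 0.05  0.09 -0.78  0.32 -0.07  0.16]
```

Emit:
arm_command:
  steps:
    - [[3,0,0,0,0,0,1],[5,0,0,0,0,0,1]]

```text
time_s: 18.68
ee_pos: [513.6, 83.6, 61.4]
tcp_rot: [[0.922, 0.365, 0.128], [-0.117, -0.054, 0.992], [0.369, -0.929, -0.007]]
force: [-5.7, -2.2, -2.2]
finger_gap: 0.2
```

Emit:
arm_command:
  steps:
    - [[3,0,0,0,0,0,1],[5,0,0,0,0,0,1]]

```text
time_s: 18.92
ee_pos: [515.9, 83.1, 62.2]
tcp_rot: [[0.924, 0.361, 0.128], [-0.116, -0.054, 0.992], [0.365, -0.931, -0.008]]
force: [-12.4, -0.5, 1.2]
finger_gap: -0.0
```

```bash
python3 go.py
```

```text
t 18.93 deck tcp [-142.    -6.6   -2.9] F deck [-10.9  -2.1   5.7] world [516.  83.  62.] gap 0 j [ 0.05  0.1  -0.76  0.34 -0.07  0.16]
```

Resistance is rising to 12 N, so it is starting to jam. Small steps from here.

Emit:
arm_command:
  steps:
    - [[2.5,0,0,0,0,0,1],[4,0,0,0,0,0,1]]

```text
time_s: 19.18
ee_pos: [516.5, 83.0, 62.3]
tcp_rot: [[0.926, 0.356, 0.127], [-0.116, -0.053, 0.992], [0.36, -0.933, -0.008]]
force: [-14.2, -0.4, 4.6]
finger_gap: -0.3
```

Emit:
arm_command:
  steps:
    - [[3,0,0,0,0,0,1],[4,0,0,0,0,0,1]]

```text
time_s: 19.42
ee_pos: [516.8, 82.9, 62.3]
tcp_rot: [[0.928, 0.351, 0.126], [-0.115, -0.053, 0.992], [0.354, -0.935, -0.009]]
force: [-15.6, 0.6, 4.4]
finger_gap: 0.3
```

```bash
python3 go.py
```

```text
t 19.43 deck tcp [-141.1   -6.7   -3.1] F deck [-12.8  -1.4   9.9] world [517.  83.  62.] gap 0 j [ 0.05  0.11 -0.75  0.36 -0.07  0.16]
```

Emit:
arm_command:
  steps:
    - [[4,0,0,0,0,-0.02,1],[7,0,0,0,0,-0.02,1],[8,0,0,0,0,-0.02,1]]

```text
time_s: 19.8
ee_pos: [518.8, 82.5, 62.6]
tcp_rot: [[0.924, 0.36, 0.125], [-0.113, -0.054, 0.992], [0.364, -0.931, -0.009]]
force: [-19.7, 2.0, 5.7]
finger_gap: 0.2
```

```bash
python3 go.py
```

```text
t 19.8 deck tcp [-139.1   -6.8   -3.6] F deck [-16.2  -0.5  12.8] world [519.  83.  63.] gap 0 j [ 0.05  0.11 -0.76  0.34 -0.07  0.16]
```

Emit:
arm_command:
  steps:
    - [[5,-1,0,0,0,-0.02,1],[9,-1,0,0,0,-0.02,1],[11,-1,0,0,0,-0.02,1],[12,-1,0,0,0,-0.02,1]]

```text
time_s: 20.3
ee_pos: [522.3, 81.9, 63.9]
tcp_rot: [[0.922, 0.366, 0.123], [-0.111, -0.055, 0.992], [0.37, -0.929, -0.01]]
force: [-22.6, 1.7, 4.4]
finger_gap: -0.1
```

```bash
python3 go.py
```

```text
t 20.3 deck tcp [-135.3   -7.    -3.7] F deck [-19.4  -1.2  12.5] world [522.  82.  64.] gap 0 j [ 0.04  0.11 -0.75  0.33 -0.07  0.15]
```

Emit:
arm_command:
  steps:
    - [[6,-1,0,0,0,-0.01,1],[10,-1,0,0,0,-0.01,1],[12,-1,0,0,0,-0.01,1],[14,-1,0,0,0,-0.01,1]]

```text
time_s: 20.8
ee_pos: [524.0, 81.3, 64.2]
tcp_rot: [[0.926, 0.357, 0.121], [-0.109, -0.054, 0.993], [0.361, -0.932, -0.012]]
force: [-32.2, 2.4, 8.6]
finger_gap: 0.1
```

```bash
python3 go.py; python3 look.py pics/a6.png
```

```text
t 20.8 deck tcp [-133.5   -7.3   -4. ] F deck [-26.7  -1.7  20.1] world [524.  81.  64.] gap 0 j [ 0.04  0.12 -0.74  0.35 -0.07  0.15]
scene wedge_head [277.6 198.6] deck [-128.6    2.8] 0.73
scene wedge_head [222.1 190.5] deck [  13.5 -108.9] 0.68
scene bay_front_right [241.1 209.6] deck [ 12.8 -19.5] 0.62
scene bay_front_right [257.1 199.7] deck [-69.1 -30.7] 0.56
scene bay_front_left [269.6 211.3] deck [-65.1  28.7] 0.94
scene tray_red [273.9 214.8] deck [-65.6  46.8] 0.5
scene tray_yellow [242.1 204.2] deck [ -7.9 -36.8] 0.61
scene tray_yellow [223.9 213.8] deck [ 73.4 -29.7] 0.3
top wedge_head [233.7 191.9] deck [-123.3   -9. ] 0.72
top wedge_head [213.6 168.8] deck [-65.4  50.3] 0.4
top bay_front_right [245.4 171.7] deck [-65.6 -35. ] 0.76
top bay_front_left [220.6 163.8] deck [-51.4  33.6] 0.64
top tray_red [218.  166.4] deck [-59.3  40.1] 0.72
top tray_red [222.9 119.3] deck [67.2 36.4] 0.45
top tray_yellow [247.8 150.8] deck [ -8.3 -36.1] 0.72
```

View pics/a6.png

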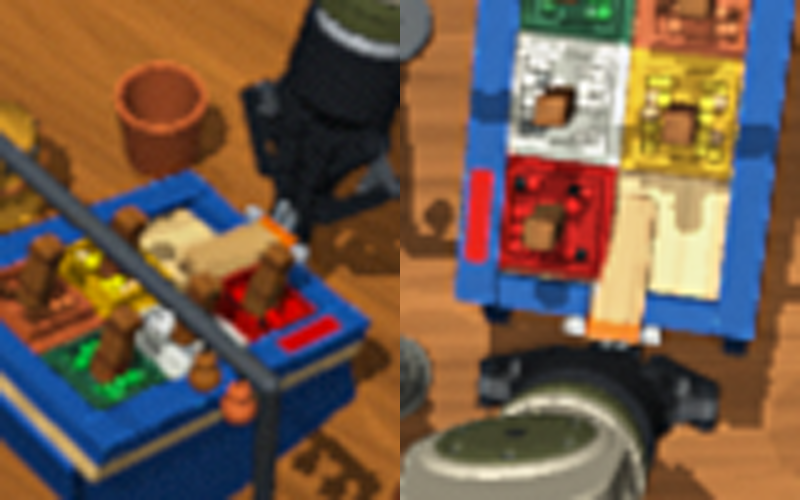

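The wedge is driven in. Its orange head at (613,330) in the right crop stands at the guides, its nose lies beside red, and red has no visible gap at the left. I'll back off and give a second gentle stroke slightly higher on the head, to confirm that it is the wedge that resists.

Emit:
arm_command:
  steps:
    - [[-5,0,0,0,0,0,1],[-12,0,0,0,0,0,1],[-14,-7,0,0,0,-0.015,1],[-14,-9,0.5,0,0,-0.015,1],[-14,-9,0.5,0,0,-0.015,1]]

```text
time_s: 22.02
ee_pos: [509.1, 83.9, 68.7]
tcp_rot: [[0.92, 0.374, 0.121], [-0.108, -0.056, 0.993], [0.378, -0.926, -0.011]]
force: [0.0, -0.8, -0.1]
finger_gap: -0.3
```

```bash
python3 go.py " -133,-6,5,22"
```

```text
t 22.02 deck tcp [-145.9   -6.7    5.8] F deck [ 0.1 -0.8 -0.1] world [509.  84.  69.] gap 0 j [ 0.05  0.08 -0.78  0.33 -0.08  0.16]
 -133,-6,5,22 [12.9, 0.8, 0.5] [0.008, 0.009, 0.004] rows 0.2 world [521.  83.  73.]
```

Emit:
arm_command:
  steps:
    - [[6,0.5,0.5,0.008,0.009,0,1],[9,0.5,0.5,0.008,0.009,0,1],[11,0.5,0.5,0.008,0.009,0,1]]

```text
time_s: 22.4
ee_pos: [519.9, 83.1, 72.5]
tcp_rot: [[0.918, 0.375, 0.126], [-0.117, -0.048, 0.992], [0.378, -0.926, -0.0]]
force: [-0.2, 0.2, 0.1]
finger_gap: -0.0
```

Emit:
arm_command:
  steps:
    - [[2,0,0,0,0,0,1],[4,0,0,0,0,0,1]]

```text
time_s: 22.65
ee_pos: [520.4, 82.8, 72.1]
tcp_rot: [[0.921, 0.369, 0.126], [-0.117, -0.048, 0.992], [0.372, -0.928, -0.001]]
force: [-9.6, 1.8, 3.1]
finger_gap: -0.1
```

```bash
python3 go.py
```

```text
t 22.65 deck tcp [-134.1   -6.4    4.6] F deck [-7.8  0.5  6.5] world [520.  83.  72.] gap 0 j [ 0.04  0.09 -0.75  0.35 -0.06  0.16]
```

Emit:
arm_command:
  steps:
    - [[5,0,0,0,0,-0.01,1],[9,0,0,0,0,-0.01,1],[11,0,0,0,0,-0.01,1]]

```text
time_s: 23.02
ee_pos: [521.5, 82.2, 70.8]
tcp_rot: [[0.924, 0.362, 0.124], [-0.115, -0.047, 0.992], [0.365, -0.931, -0.002]]
force: [-22.0, 3.0, 6.3]
finger_gap: 0.1
```

```bash
python3 go.py
```

```text
t 23.02 deck tcp [-133.5   -6.8    3. ] F deck [-18.2   0.2  14.2] world [521.  82.  71.] gap 0 j [ 0.04  0.1  -0.74  0.36 -0.06  0.15]
```

Emit:
arm_command:
  steps:
    - [[6,-1,0,0,0,-0.02,1],[11,-1,0,0,0,-0.02,1],[14,-1,0,0,0,-0.02,1],[16,-1,0,0,0,-0.02,1]]

```text
time_s: 23.52
ee_pos: [522.1, 81.6, 69.5]
tcp_rot: [[0.926, 0.357, 0.122], [-0.112, -0.047, 0.993], [0.36, -0.933, -0.004]]
force: [-30.9, 4.3, 7.6]
finger_gap: 0.0
```

```bash
python3 go.py
```

```text
t 23.52 deck tcp [-133.3   -7.3    1.5] F deck [-26.1   0.4  18.8] world [522.  82.  69.] gap 0 j [ 0.04  0.1  -0.74  0.37 -0.06  0.15]
```

At 31 N it moved only 0.2 mm more, so the wedge is jammed. I'll let go, retreat and check.

Emit:
arm_command:
  steps:
    - [[-6,0,0,0,0,0,1],[-20,0,0,0,0,0,1],[-50,-10,0,0,0,0,1],[-60,-60,0,0,0,0,1],[-90,-100,0,0,0,0,1],[-90,-100,0,0,0,0,1]]

```text
time_s: 24.28
ee_pos: [402.8, 96.8, 132.7]
tcp_rot: [[0.924, 0.362, 0.121], [-0.111, -0.047, 0.993], [0.365, -0.931, -0.003]]
force: [0.7, -0.3, 0.1]
finger_gap: 0.2
```

```bash
python3 go.py; python3 look.py pics/a7.png
```

```text
t 24.27 deck tcp [-221.2   -7.3  105.3] F deck [ 0.7 -0.2 -0.2] world [403.  97. 133.] gap 0 j [ 0.1  -0.21 -0.84  0.58 -0.08  0.21]
scene wedge_head [276.7 198.5] deck [-126.    1.] 0.59
scene bay_front_right [253.7 197.6] deck [-66.2 -43.4] 0.77
scene bay_front_left [270. 212.] deck [-63.8  31.6] 0.59
scene tray_red [184.2 133. ] deck [ -92.4 -442.7] 0.59
scene tray_red [271.5 213.9] deck [-61.6  40.2] 0.5
scene tray_yellow [241.3 203.7] deck [ -7.3 -39.7] 0.75
top wedge_head [236.2 189.9] deck [-116.9  -15.3] 0.47
top bay_front_right [246.1 171.2] deck [-64.  -36.7] 0.58
top bay_front_left [220.4 169.1] deck [-66.  33.] 0.7
top bay_front_left [187.3 200.6] deck [-165.7  118.4] 0.55
top tray_red [216.5 168.6] deck [-65.9  43.7] 0.72
top tray_red [224.9 123.1] deck [57.9 30.4] 0.39
top tray_yellow [244.3 147.9] deck [ -1.6 -26.1] 0.77
```

View pics/a7.png

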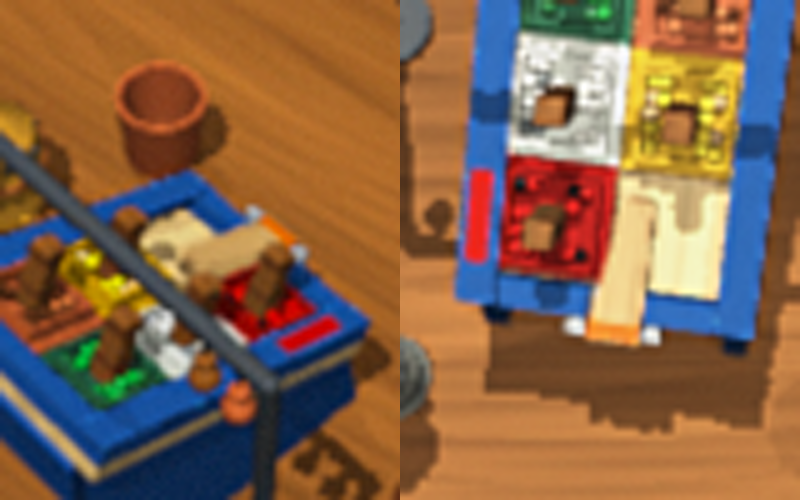

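The final picture shows the wedge head seated at (613,333) between the guides and its side against red. Red, white and yellow are in their bays, and the cup and stone idol have not moved. Handing in.

```bash
python3 -c "
from workcell import arm
print(arm.finish_job())"
```

```text
the job is handed in; nothing more can be done
None
```

The job is handed in at about 25 s of the 54 s allowed. The red tray lies in the front-left bay, the front-right bay is clear of trays, and the wedge is jammed against the red tray. I got no verdict from the hand-in.

- **Trays:** I pushed each by the foot of its grip with closed fingers. Green went to the rear-left bay (rear rail answered at about 7 N), white to the mid-left (left rail at about 12 N), and yellow to the mid-right against brown (about 6 N). Red was already front-left.
- **Wedge:** I drove it in slowly to about 50–60 mm, estimated from the camera and the finger position. After backing off, a second stroke pushed up to 31 N at the tool. Between 22 N and 31 N the wedge moved only about 0.2 mm, so it goes no further.
- **Last picture:** The wedge head sits at the guides, its side lies against red, and red shows no gap at the left rail. The cup and the part of the stone idol in view look unmoved. The robot stands clear with no force on it.

**Unsure or disagreeing:**
- I could not measure the clamp force after letting go, or red's fit to the left rail within 1.5 mm. I infer both from the jam and the picture.
- The network's position readings scattered by 5–15 mm. Readings of red's sideways position came out at 40 to 44 mm, where a tray pushed against the left rail should read about 34. I relied on the pictures and the contact forces instead.
- During the wedge pushes part of the force (up to 20 N) pointed upwards off the floor of the case. I put this down to the fingertip sliding on the wedge head.
- I did not look at the other goods around the case again at the end, but the arm stayed clear of where they stood.

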